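# Wind up the bath boat

### The arm

A 6-joint arm with a two-finger parallel gripper is mounted at the origin on the work surface. World frame = base frame: x ahead of the robot, y to its left, z up, the work surface at z = 0. Lengths are in m, angles in rad, forces in N, time in s.
With the tool pointing down it reaches from about 0.325 to 0.875 m from the base axis. Payload 4.4 kg.
Tool frame: the origin (TCP) lies at the very end of the fingers, on their centre line; the grasp point (between the pads) lies 19 mm behind it (ctrl.hold_point_z is the distance from the TCP to the grasp point, in m); z points along the fingers, y is the line along which they close (so a half turn about z gives the same grasp; the last joint's range is limited). The gripper opens to 85 mm and grips with 20 to 120 N. Pads are 22 mm wide; open, the fingers measure 114 mm over their backs; the gripper's body (76 mm by 85 mm) begins 54 mm behind the grasp point. The pads swing forward as they close: fully open they stand 13 mm farther back than shut.
Start: joints at [1.169, 0.207, 1.542, -0, 1.393, -0.15], TCP at [0.143, 0.557, 0.199] pointing down, gripper open.
Joint ranges: [-2.73, 2.73], [-0.86, 2.22], [0.23, 2.46], [-1.11, 4.25], [0.08, 2.63], [-2.82, 2.82]. Speed limits (rad/s): [2.79, 2.79, 3.14, 3.14, 3.14, 3.14].

### API

Orientations are given as a rotation vector (axis times angle).
In Python, from cell import ctrl gives the robot as it stands.
- The arm moves only by the tool play_rows, never from a script. Its argument "deltas" is one flat list of numbers, 7 for each row, row after row: the closure in counts, from 0 (fully open) to 255 (shut), then the shift along the tool's x, y, z in cm, then the turn, a rotation vector about the tool's x, y, z in rad. A call has 1 to 8 rows; each row is the pose to reach, as a shift and turn from the pose commanded when the call began, along the tool's axes at that moment; what a row does not reach only later rows make up. A row lasts 1/12 s, in which the tool goes at most 41.7 mm and 7.16 degrees, less where a joint would pass 70% of its speed; a pose out of reach is approached as far as the arm can. A call with a gripper value outside its range is refused whole. The fingers move at their own pace and stop on an object; the grip force is fixed at half the most. Time passes only in rows, so rows that repeat a pose let the fingers close. It gives the time, the measured TCP pose, the force, the opening and the grip force at its end, in the units of the state.
- ctrl.observe(): the state, without advancing time (a new reading comes with each control period).
- ctrl.read_camera(name): name is "scene" or "top" or "wrist"; returns a dict with "img" (384x512x3 uint8, red, green, blue), "camera_matrix" (3x3 intrinsics, pixels), "k1" (the pictures are not rectified: a ray, as slopes to the right and down, at radius r is drawn at 1 + k1 r^2 times it, then the intrinsics apply), "R" (3x3) and "t" (3): a world point X has camera coordinates R X + t. Camera axes: x right, y down, z forward; pixel columns grow to the right and rows downward; lengths in m; the calibration is good to about 2 mm. A picture is of the moment at which its call begins. There is no depth.
- ctrl.finish_job(): hands the job in; it is judged then, once.
The state is a dict: "time_s": time; "joints": joint angles; "joint_velocities": joint speeds; "joint_efforts": joint torques, N m; "eef_pos": TCP position; "tool_rot": TCP orientation; "wrist_force": force on the tool from outside, world axes, zero at the start; "torque": the same for the moment, N m; "grip_width": finger opening in m; "gripper_force": force on a finger pad.
Only numpy, scipy, OpenCV 4.12 (cv2) and the standard library are available. Lean on these libraries where they do the work, as an engineer would, in place of code of your own. Each camera call takes 0.05 s, during which the arm holds its last target. There are 200 camera calls.

### The job

Get the toy boat ready for bath time: take the rinsing cup off its wind-up key and stand the cup upside down, flat in the free half of the drip tray. Then wind the key clockwise (seen from above) in two or more part turns, letting go and taking a fresh grip for each, until it comes up against its stop and the spring is fully wound. Leave the soap and the other things on the worktop where they are.

Things in the scene. Friction and masses are not known exactly. Their poses are not given: they have to be found in the camera images.
- boat: toy bath boat, 196 mm long (bow to +x), 96 mm wide, its stand fixed to the worktop. Origin on the worktop under its middle; flat deck 75 mm above. The key's vertical axis meets the deck at (-47, 0) mm. A cabin 46 x 56 mm stands from x = 22 to 68 mm, top 105 mm high, with a 22 mm funnel at x = 48 mm up to 131 mm.
- key_grip (a point): middle of the grip of the boat's wind-up key, on the key's axis, 48 mm above the deck. The grip is an upright flat plate of two lobes: 50 mm wide along the point's x axis, 9 mm thick along its y axis, 34 mm high (from 30 to 64 mm above the deck), on a stem of 12 mm diameter; z points up. The point turns with the key. The half turn looks the same.
- barrel (a joint): winding of the boat's mainspring, rad; grows as the key turns clockwise seen from above. Starts partly wound; fixed stop at 4.4. Takes 0.2 to 0.26 N m, more as it tightens; friction holds it when let go. The key has 0.2 rad of play on the barrel with a light return spring: each turn first takes up the play; let go, the key springs back by it while the barrel stays.
- cup: white plastic rinsing cup, upside down over the key on the boat's deck, hiding the key. Origin at the middle of its mouth (its underside as it stands), z up towards its closed end; 85 mm high, 72 mm across at the mouth, 66 mm across at the closed end on top; wall 3 mm, inside depth 81 mm. About 80 g.
- tray: open white drip tray, 220 mm along its x, 120 mm along its y, rim 18 mm high, walls and floor 5 mm thick, fixed to the worktop. Origin at the centre of its underside. The bar of soap lies in its -x half.
- tray_free (a point): middle of the free half of the drip tray, on its inner floor (50 mm from the tray's centre along the tray's +x); room there for the cup
- soap: bar of soap, 48 x 78 x 26 mm, lying in the other half of the drip tray (leave it); origin at the centre of its underside
- shampoo: tall white round bottle, 60 mm across, 185 mm high (leave it standing); origin at the centre of its underside
- brush: wooden nail brush with a bow handle, 100 x 42 x 47 mm, lying on the worktop (leave it); origin at the centre of its underside
- pump: soap pump bottle, 68 mm across, 174 mm high (leave it); origin at the centre of its underside
- mug: blue toothbrush mug, 72 mm across, 95 mm high, handle at its +y (leave it); origin at the centre of its underside
- duck: bath duck, 75 mm across, 83 mm high (leave it); origin at the centre of its underside
- jar: white cream jar with metal cap, 68 mm across, 60 mm high (leave it); origin at the centre of its underside
There are look-alikes about, which are no part of the job. Leave any orange or turquoise look-alike of the boat alone.

How it is judged:
By the outcome, as a careful person would: the job done as asked, in the order asked, and still so for the second after the job is handed in, with the robot touching nothing.
It also fails if it takes over 72 s, if anything falls off the work surface, if the arm or the gripper's body presses on something with over 40 N, if the wrist force passes 120 N, or if a joint passes its speed limit or range.

## Working session

There is one attempt and no reset: what is moved stays moved. The work goes in short steps, Python scripts to look and compute and a tool call to move; the robot and the scene stay as the last step left them, time stands still between calls to the robot, and variables do not carry over. Pictures are saved under pics/ and viewed, at most 10 in all, crops included, and the job is handed in when it is done.

Besides the shell and the picture viewer there is one more tool, called after ">>>" by a JSON object that holds its "fn" and its "kwargs". play_rows: Moves the arm, as the interface text tells. Its arguments: {"type":"object","properties":{"deltas":{"type":"array"}},"required":["deltas"]}

```bash
mkdir -p pics; ls; cat > h.py <<'E'
import numpy as np,cv2
from cell import ctrl
def cam(n,save=None):
    c=ctrl.read_camera(n); c={k:(np.array(v) if k!='k1' else v) for k,v in c.items()}
    if save: cv2.imwrite('pics/%s.png'%save,c['img'][:,:,::-1]); np.save('pics/%s.npy'%save,c,allow_pickle=True)
    return c
def load(s): return np.load('pics/%s.npy'%s,allow_pickle=True).item()
def ray(c,u,v):
    K=c['camera_matrix']; p=cv2.undistortPoints(np.array([[[u,v]]],float),K,np.array([c['k1'],0,0,0.]))[0,0]
    d=c['R'].T@np.array([p[0],p[1],1]); return -c['R'].T@c['t'],d/np.linalg.norm(d)
def onz(c,u,v,z):
    o,d=ray(c,u,v); return o+d*(z-o[2])/d[2]
def proj(c,X):
    p=c['R']@np.array(X)+c['t']; s=p[:2]/p[2]; s=s*(1+c['k1']*(s@s)); return (c['camera_matrix']@[s[0],s[1],1])[:2]
E
python3 - <<'E'
from h import *
a=cam('scene','s0');b=cam('top','t0')
w=cam('wrist','w0')
im=np.hstack([a['img'],b['img']])
print(a['k1'],b['k1'])
s=ctrl.observe();print(s['time_s'],s['eef_pos'],s['tool_rot'],ctrl.hold_point_z)
for c in(a,b,w): print(-c['R'].T@c['t'],c['R'][2])
E
```

```text
pics
-0.08745096648128262 0.013086371914051927
0.15 [0.14301528 0.55626392 0.1977584 ] [-3.94411597e-01 -3.11623426e+00  2.76333653e-03] 0.0187
[1.30138418 0.35959688 1.52041042] [-0.5020396  -0.20326402 -0.8406188 ]
[ 0.23283454 -0.00219784  1.40638134] [ 0.1880853  -0.00629072 -0.98213255]
[0.07751579 0.57305292 0.37236848] [ 0.25976087 -0.06745557 -0.96331409]
```

View pics/s0.png

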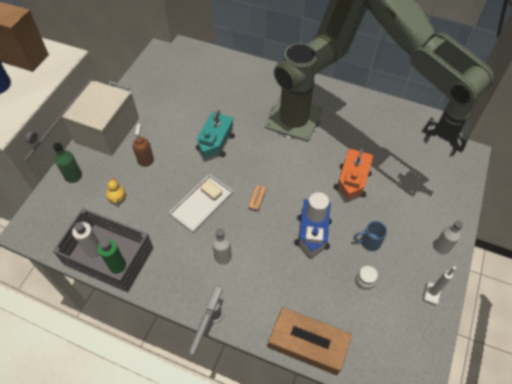

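View pics/t0.png

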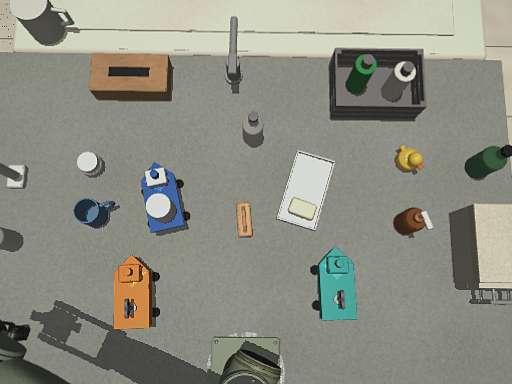

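The scene shows the blue boat (scene 315,225; top 162,198) with the white cup on its aft deck (scene 318,205; top 158,206). The orange boat (top 132,292) and turquoise boat (top 338,285) have bare keys, so they are the look-alikes. The tray is at top (305,190), with the soap in its near half at (302,209).

```bash
python3 - <<'E'
from h import *
a=load('s0');b=load('t0')
def big(m):
    n,l,s,c=cv2.connectedComponentsWithStats(m.astype(np.uint8)); i=1+np.argmax(s[1:,4]); return (l==i).astype(np.uint8)
def white(c,box,thr=150):
    x0,y0,x1,y1=box; im=c['img'].astype(int); m=np.zeros(im.shape[:2],bool)
    s=im[y0:y1,x0:x1]; m[y0:y1,x0:x1]=(s.min(2)>thr)&(s.max(2)-s.min(2)<45); return big(m)
# tray corners top
m=white(b,(268,140,345,240),140); cn=max(cv2.findContours(m,0,1)[0],key=cv2.contourArea); r=cv2.minAreaRect(cn); P=[onz(b,*p,0.018) for p in cv2.boxPoints(r)]
print('tray',r,np.mean(P,0),[p.round(3) for p in P])
# soap: yellowish
hsv=cv2.cvtColor(b['img'],cv2.COLOR_RGB2HSV); q=np.zeros(m.shape,bool); s=hsv[190:230,280:325]; q[190:230,280:325]=(s[...,1]>30)&(s[...,0]>15)&(s[...,0]<40)
q=big(q); r=cv2.minAreaRect(max(cv2.findContours(q,0,1)[0],key=cv2.contourArea)); print('soap',r,onz(b,*r[0],.031))
# blue
for nm,c,box in(('top',b,(130,155,195,240)),('scene',a,(290,185,340,260))):
    hsv=cv2.cvtColor(c['img'],cv2.COLOR_RGB2HSV); q=np.zeros(m.shape,bool); x0,y0,x1,y1=box; s=hsv[y0:y1,x0:x1]; q[y0:y1,x0:x1]=(s[...,1]>120)&(s[...,0]>100)&(s[...,0]<130)
    q=big(q); print(nm,cv2.boundingRect(q),cv2.minAreaRect(cv2.findNonZero(q)))
o=[]
for c,box in((b,(140,185,180,225)),(a,(300,188,336,226))):
    m=white(c,box); cn=max(cv2.findContours(m,0,1)[0],key=cv2.contourArea); print('cup',cv2.fitEllipse(cn),cv2.boundingRect(m))
cr=[cv2.resize(c['img'][y:y+90,x:x+90],(540,540),interpolation=cv2.INTER_CUBIC) for c,x,y in((b,115,150),(a,272,175))]
cr=[cv2.resize(k,(400,400)) for k in cr]
cv2.imwrite('pics/c1.png',np.hstack(cr)[:,:,::-1])
E
```

```text
tray ((306.1468200683594, 189.34405517578125), (41.28231430053711, 72.60324096679688), 16.699243545532227) [ 0.52049036 -0.1760087   0.018     ] [array([ 0.431, -0.086,  0.018]), array([ 0.644, -0.149,  0.018]), array([ 0.609, -0.267,  0.018]), array([ 0.398, -0.202,  0.018])]
soap ((301.9488525390625, 208.3905029296875), (26.48508644104004, 16.14735984802246), 19.98310661315918) [ 0.45929911 -0.16129128  0.031     ]
top (141, 169, 43, 63) ((161.36537170410156, 199.82693481445312), (59.03095626831055, 34.12420654296875), 78.69007110595703)
scene (300, 201, 29, 42) ((314.5, 221.5), (27.363523483276367, 39.10496139526367), 5.710593223571777)
cup ((157.54006958007812, 205.08526611328125), (23.137380599975586, 24.069976806640625), 42.91299819946289) (146, 193, 24, 25)
cup ((318.6128845214844, 199.969482421875), (16.50543212890625, 20.028438568115234), 100.3341064453125) (309, 192, 21, 17)
```

View pics/c1.png

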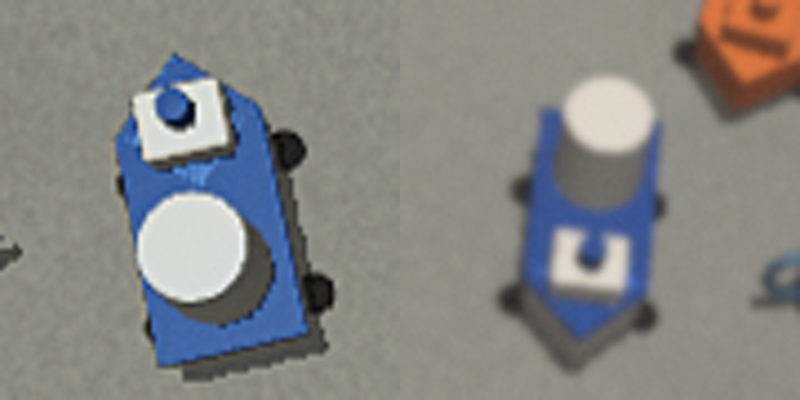

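The crop shows the blue boat with the white cup over its aft deck: cup top at top-view px (158,205) and scene px (319,200). The bow and cabin are toward +x. This is the boat described.

```bash
python3 - <<'E'
from h import *
from scipy.spatial.transform import Rotation as R
a=load('s0');b=load('t0')
def T(x,y):return 115+x*.225,150+y*.225
def S(x,y):return 272+(x-400)*.225,175+y*.225
print('cup',onz(b,*T(192,247),.16),onz(a,*S(608,115),.16), onz(b,157.5,205.1,.16))
P={k:onz(b,*T(*v),.075) for k,v in dict(sl=(157,366),sr=(308,331),bow=(175,54),l=(117,140),r=(264,102)).items()}
print(P); print('bow scene',onz(a,*S(572,342),.075))
mid=(P['sl']+P['sr'])/2; d=P['bow']-mid; print('yaw',np.degrees(np.arctan2(d[1],d[0])),np.linalg.norm(d),np.degrees(np.arctan2(-(P['sr']-P['sl'])[0],-(P['sr']-P['sl'])[1])))
for s in('sl','l'),('sr','r'): e=P[s[1]]-P[s[0]];print(np.degrees(np.arctan2(e[1],e[0])))
print('cabin',[onz(b,*T(*v),.105) for v in ((135,95),(218,80),(145,160),(232,143))],'funnel',onz(b,*T(175,108),.131))
s=ctrl.observe();M=R.from_rotvec(s['tool_rot']).as_matrix();print(M.round(3),s['eef_pos'],s['joints'])
E
```

```text
cup [0.44015554 0.23381876 0.16      ] [0.44778739 0.24005779 0.16      ] [0.44140132 0.23572648 0.16      ]
{'sl': array([0.37822963, 0.26808909, 0.075     ]), 'sr': array([0.40164613, 0.17427986, 0.075     ]), 'bow': array([0.58051604, 0.2670801 , 0.075     ]), 'l': array([0.52310421, 0.30126878, 0.075     ]), 'r': array([0.5495457 , 0.20834279, 0.075     ])}
bow scene [0.59340853 0.27007169 0.075     ]
yaw 13.540317949736737 0.19602663468116505 -14.01565839753501
12.899619678978969
12.969696912513452
cabin [array([0.54569506, 0.28475827, 0.105     ]), array([0.55620606, 0.23313613, 0.105     ]), array([0.50402809, 0.27626492, 0.105     ]), array([0.51571827, 0.22248344, 0.105     ])] funnel [0.53159546 0.25402265 0.131     ]
[[-0.968  0.249 -0.001]
 [ 0.249  0.968 -0.002]
 [ 0.    -0.002 -1.   ]] [0.14301528 0.55626392 0.1977584 ] [ 1.16849752e+00  2.07291162e-01  1.54261774e+00 -2.38831324e-06
  1.39351197e+00 -1.50503726e-01]
```

>>> {"fn": "play_rows", "kwargs": {"deltas": [0, -18.5, -11.8, -3.1, 0, 0, 0, 0, -18.5, -11.8, -3.1, 0, 0, 0, 0, -18.5, -11.8, -3.1, 0, 0, 0, 0, -18.5, -11.8, -3.1, 0, 0, 0, 0, -18.5, -11.8, -3.1, 0, 0, 0, 0, -18.5, -11.8, -3.1, 0, 0, 0]}}

```text
time_s: 0.65
eef_pos: [0.2963, 0.3932, 0.2304]
tool_rot: [0.401, 3.113, -0.001]
wrist_force: [0.8, 0.5, 1.4]
grip_width: 0.0853
gripper_force: 0.0
```

>>> {"fn": "play_rows", "kwargs": {"deltas": [0, -18.5, -11.8, -3.1, 0, 0, 0, 0, -18.5, -11.8, -3.1, 0, 0, 0, 0, -18.5, -11.8, -3.1, 0, 0, 0, 0, -18.5, -11.8, -3.1, 0, 0, 0, 0, -18.5, -11.8, -3.1, 0, 0, 0, 0, -18.5, -11.8, -3.1, 0, 0, 0, 0, -18.5, -11.8, -3.1, 0, 0, 0, 0, -18.5, -11.8, -3.1, 0, 0, 0]}}

```text
time_s: 1.32
eef_pos: [0.4427, 0.2358, 0.2603]
tool_rot: [-0.397, -3.115, -0.0]
wrist_force: [-1.4, 0.1, 0.3]
grip_width: 0.0851
gripper_force: 0.0
```

```bash
python3 - <<'E'
from h import *
from scipy.spatial.transform import Rotation as R
c=cam('wrist','w1'); s=ctrl.observe(); M=R.from_rotvec(s['tool_rot']).as_matrix(); print(s['time_s'],s['eef_pos'],s['joints'].round(3) if hasattr(s['joints'],'round') else s['joints'],M.round(3))
print(proj(c,[.442,.235,.16]),-c['R'].T@c['t'])
E
```

```text
1.3667 [0.44195385 0.23650876 0.26009186] [ 3.180e-01  6.000e-03  1.636e+00  1.000e-03  1.502e+00 -1.001e+00] [[-0.968  0.249 -0.002]
 [ 0.249  0.968  0.   ]
 [ 0.002 -0.    -1.   ]]
[254.26842187 179.27744874] [0.37735027 0.25243225 0.43509828]
```

View pics/w1.png

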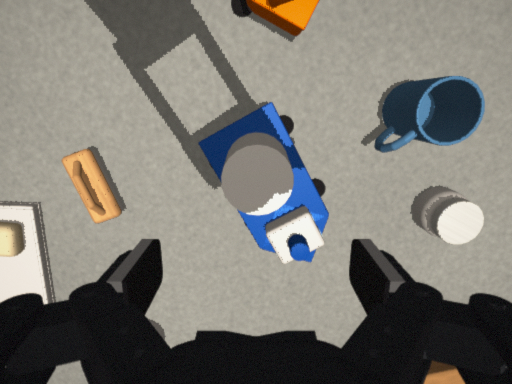

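The wrist view shows the cup top centred near px (258,177), where (254,179) was predicted, so the TCP is within about 4 mm of the cup axis. That is well inside the finger clearance, so I descend and grip.

>>> {"fn": "play_rows", "kwargs": {"deltas": [0, 0, 0.1, 4, 0, 0, 0, 0, 0, 0.1, 8, 0, 0, 0, 0, 0, 0.1, 11, 0, 0, 0, 0, 0, 0.1, 13, 0, 0, 0, 0, 0, 0.1, 14.5, 0, 0, 0, 0, 0, 0.1, 14.5, 0, 0, 0]}}

```text
time_s: 1.87
eef_pos: [0.4379, 0.2374, 0.1113]
tool_rot: [-0.389, -3.108, 0.006]
wrist_force: [-0.9, -0.0, -0.8]
grip_width: 0.0855
gripper_force: 0.0
```

>>> {"fn": "play_rows", "kwargs": {"deltas": [120, 0, 0, 0, 0, 0, 0, 120, 0, 0, 0, 0, 0, 0, 120, 0, 0, 0, 0, 0, 0, 120, 0, 0, 0, 0, 0, 0, 120, 0, 0, 0, 0, 0, 0, 120, 0, 0, 0, 0, 0, 0]}}

```text
time_s: 2.37
eef_pos: [0.4446, 0.2381, 0.1179]
tool_rot: [0.394, 3.113, 0.004]
wrist_force: [-1.5, 1.7, 6.0]
grip_width: 0.0623
gripper_force: 73.4
```

>>> {"fn": "play_rows", "kwargs": {"deltas": [120, 0, 0, -1, 0, 0, 0, 120, 0, 0, -2, 0, 0, 0, 120, 0, 0, -3, 0, 0, 0, 120, 0, 0, -3, 0, 0, 0]}}

```text
time_s: 2.7
eef_pos: [0.4451, 0.2377, 0.1487]
tool_rot: [0.394, 3.112, 0.003]
wrist_force: [0.6, 0.3, -0.3]
grip_width: 0.0622
gripper_force: 72.2
```

```bash
python3 - <<'E'
from h import *
c=cam('wrist','w2');d=cam('scene')
s=ctrl.observe();print(s['grip_width'],s['wrist_force'],s['gripper_force'],s['eef_pos'])
k=cv2.resize(d['img'][150:270,260:380],(384,384),interpolation=cv2.INTER_CUBIC)
cv2.imwrite('pics/c2.png',np.hstack([cv2.resize(c['img'],(416,384)),k])[:,:,::-1])
E
```

```text
0.06205884196024946 [ 0.69594811 -0.559456   -1.64095869] 72.19257293653484 [0.44364446 0.23719823 0.14655037]
```

View pics/c2.png

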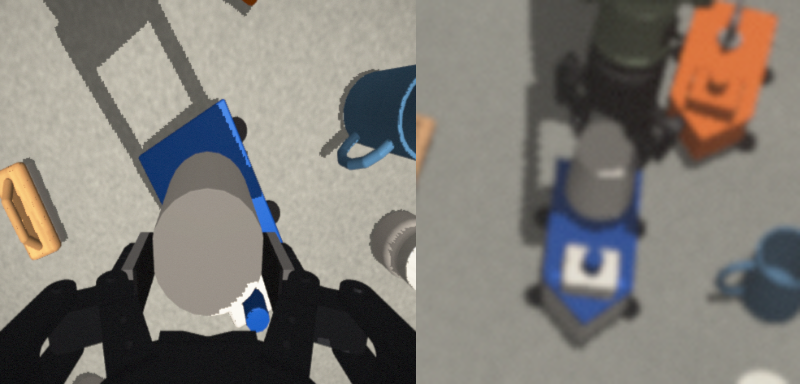

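The cup is held and lifting clear; in the left half it sits between the fingers at (208,250). Next I raise it and carry it to the tray's free half, at about (0.5685, -0.190).

>>> {"fn": "play_rows", "kwargs": {"deltas": [120, 0, 0, -4, 0, 0, 0, 120, 0, 0, -8, 0, 0, 0, 120, 0, 0, -10, 0, 0, 0, 120, -2, -3.4, -10, 0, 0, 0, 120, -4, -6.7, -10, 0, 0, 0, 120, -6, -10.1, -10, 0, 0, 0, 120, -8, -13.5, -10, 0, 0, 0, 120, -10, -16.9, -10, 0, 0, 0]}}

```text
time_s: 3.47
eef_pos: [0.4975, 0.0469, 0.2451]
tool_rot: [-0.393, -3.116, 0.0]
wrist_force: [0.5, 0.7, -0.2]
grip_width: 0.0623
gripper_force: 72.7
```

>>> {"fn": "play_rows", "kwargs": {"deltas": [120, -2, -3.4, 0, 0, 0, 0, 120, -4, -6.7, 0, 0, 0, 0, 120, -6, -10.1, 0, 0, 0, 0, 120, -8, -13.5, 0, 0, 0, 0, 120, -10, -16.9, 0, 0, 0, 0, 120, -12.7, -21.3, 0, 0, 0, 0, 120, -12.7, -21.3, 0, 0, 0, 0, 120, -12.7, -21.3, 0, 0, 0, 0]}}

```text
time_s: 4.13
eef_pos: [0.5675, -0.1927, 0.2441]
tool_rot: [-0.401, -3.114, -0.0]
wrist_force: [-0.0, -0.2, -0.4]
grip_width: 0.0622
gripper_force: 72.8
```

```bash
python3 - <<'E'
from h import *
b=cam('top','t3');a=cam('scene','s3');s=ctrl.observe();print(s['eef_pos'],s['tool_rot'],s['grip_width'])
w=cam('wrist')
# key: aft deck of blue boat, top + scene
k1=cv2.resize(b['img'][175:235,130:190],(400,400),interpolation=cv2.INTER_CUBIC)
k2=cv2.resize(a['img'][185:245,285:345],(400,400),interpolation=cv2.INTER_CUBIC)
k3=cv2.resize(b['img'][130:230,260:360],(400,400)) 
cv2.imwrite('pics/c3.png',np.hstack([k1,k2])[:,:,::-1])
E
```

```text
[ 0.56705295 -0.18892424  0.24457453] [-3.95464858e-01 -3.11430092e+00 -2.54824290e-03] 0.061997702077867596
```

View pics/c3.png

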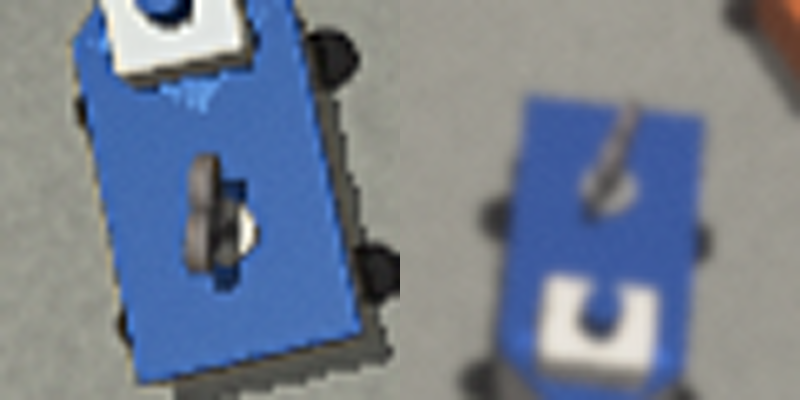

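The key is now bare. In the top crop its grip runs from (207,152) to (198,272), so it lies nearly along world x. Next I lower the cup into the tray.

>>> {"fn": "play_rows", "kwargs": {"deltas": [120, 0, 0, 4, 0, 0, 0, 120, 0, 0, 8, 0, 0, 0, 120, 0, 0, 12, 0, 0, 0, 120, 0, 0, 15, 0, 0, 0, 120, 0, 0, 17, 0, 0, 0, 120, 0, 0, 18.5, 0, 0, 0, 120, 0, 0, 19.3, 0, 0, 0, 120, 0, 0, 19.3, 0, 0, 0]}}

```text
time_s: 4.95
eef_pos: [0.5659, -0.1868, 0.0506]
tool_rot: [-0.391, -3.113, -0.003]
wrist_force: [0.1, -0.2, -0.5]
grip_width: 0.062
gripper_force: 72.8
```

>>> {"fn": "play_rows", "kwargs": {"deltas": [120, 0, 0, 0.3, 0, 0, 0, 120, 0, 0, 0.5, 0, 0, 0, 120, 0, 0, 0.6, 0, 0, 0, 120, 0, 0, 0.6, 0, 0, 0]}}

```text
time_s: 5.28
eef_pos: [0.5687, -0.1897, 0.0479]
tool_rot: [0.394, 3.114, -0.001]
wrist_force: [-0.2, 0.6, 0.0]
grip_width: 0.0625
gripper_force: 73.0
```

```bash
python3 - <<'E'
from h import *
b=load('t3');a=load('s3')
T=lambda x,y:(130+x*.15,175+y*.15)
S=lambda x,y:(285+(x-400)*.15,185+y*.15)
for z in(.123,.131,.139):
    p=onz(b,*T(207,158),z);q=onz(b,*T(200,264),z);e=p-q;print(z,(p+q)/2,np.linalg.norm(e),np.degrees(np.arctan2(e[1],e[0])))
    p=onz(a,*S(632,108),z);q=onz(a,*S(598,208),z);e=p-q;print(' sc',(p+q)/2,np.linalg.norm(e),np.degrees(np.arctan2(e[1],e[0])))
s=ctrl.observe();print(s['wrist_force'],s['eef_pos'])
c=cam('wrist','w4')
E
```

```text
0.123 [0.44350735 0.23437038 0.123     ] 0.04385190460169923 -0.9473549276201622
 sc [0.45577492 0.2416636  0.123     ] 0.06258141948797269 -177.64859663704786
0.131 [0.44219411 0.23289572 0.131     ] 0.04357855230527684 -0.9473549276201213
 sc [0.46061593 0.24233875 0.131     ] 0.06222314868264115 -177.64859663704792
0.139 [0.44088088 0.23142107 0.139     ] 0.043305200008854336 -0.9473549276201562
 sc [0.46545694 0.24301391 0.139     ] 0.06186487787730961 -177.64859663704792
[-0.20010099  0.64931007  0.03422069] [ 0.56868778 -0.18969515  0.04794482]
```

>>> {"fn": "play_rows", "kwargs": {"deltas": [120, 0, 0, 0.15, 0, 0, 0, 120, 0, 0, 0.3, 0, 0, 0, 120, 0, 0, 0.3, 0, 0, 0]}}

```text
time_s: 5.58
eef_pos: [0.5692, -0.1899, 0.0479]
tool_rot: [0.394, 3.114, -0.001]
wrist_force: [-4.9, 3.0, 14.9]
grip_width: 0.0623
gripper_force: 76.6
```

>>> {"fn": "play_rows", "kwargs": {"deltas": [120, 0, 0, -0.2, 0, 0, 0, 0, 0, 0, -0.2, 0, 0, 0, 0, 0, 0, -0.2, 0, 0, 0, 0, 0, 0, -0.2, 0, 0, 0, 0, 0, 0, -0.2, 0, 0, 0, 0, 0, 0, -0.2, 0, 0, 0]}}

```text
time_s: 6.08
eef_pos: [0.5674, -0.1893, 0.0452]
tool_rot: [-0.394, -3.116, -0.0]
wrist_force: [0.2, 1.5, -0.7]
grip_width: 0.0855
gripper_force: 0.0
```

>>> {"fn": "play_rows", "kwargs": {"deltas": [0, 0, 0, -2, 0, 0, 0, 0, 0, 0, -5, 0, 0, 0, 0, 0, 0, -9, 0, 0, 0, 0, 0, 0, -13, 0, 0, 0, 0, 0, 0, -17, 0, 0, 0, 0, 0, 0, -20, 0, 0, 0, 0, 0, 0, -20, 0, 0, 0]}}

```text
time_s: 6.67
eef_pos: [0.5721, -0.1916, 0.2551]
tool_rot: [0.392, 3.102, -0.008]
wrist_force: [0.7, -0.4, 0.9]
grip_width: 0.0853
gripper_force: 0.0
```

```bash
python3 - <<'E'
from h import *
from scipy.spatial.transform import Rotation as R
s=ctrl.observe();print(s['time_s'],s['eef_pos'],s['joints'],s['grip_width']);M=R.from_rotvec(s['tool_rot']).as_matrix();print(M.round(3))
c=cam('wrist','w5')
E
```

```text
6.6667 [ 0.57213085 -0.19156434  0.25509084] [-4.66438798e-01  2.17808959e-01  1.41180280e+00 -2.45476415e-05
  1.49581499e+00 -1.78553394e+00] 0.08533373496774868
[[-0.968  0.249  0.014]
 [ 0.249  0.968 -0.007]
 [-0.016 -0.003 -1.   ]]
```

View pics/w5.png

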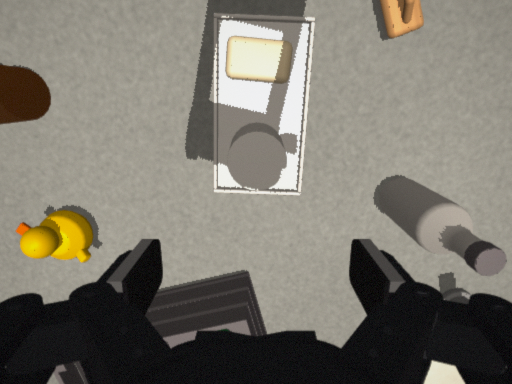

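The cup stands upside down in the free half, with its top at (257,158) inside the tray walls, and the soap at (258,60) is untouched. Now to the key.

>>> {"fn": "play_rows", "kwargs": {"deltas": [0, 2, 3.3, 0, 0, 0, 0, 0, 4, 6.6, 0, 0, 0, 0, 0, 6, 10, 0, 0, 0, 0, 0, 8, 13.3, 0, 0, 0, 0, 0, 10, 16.6, 0, 0, 0, 0, 0, 12, 20, 0, 0, 0, 0, 0, 14, 23.3, 0, 0, 0, 0, 0, 15, 25, 0, 0, 0, 0]}}

```text
time_s: 7.38
eef_pos: [0.482, 0.0936, 0.2438]
tool_rot: [-0.39, -3.113, -0.002]
wrist_force: [0.5, -0.4, -0.5]
grip_width: 0.0853
gripper_force: 0.0
```

>>> {"fn": "play_rows", "kwargs": {"deltas": [0, 2, 3.3, 1, 0, 0, -0.06, 0, 4, 6.6, 2, 0, 0, -0.12, 0, 6, 10, 3.5, 0, 0, -0.18, 0, 7.8, 13, 5, 0, 0, -0.234, 0, 7.8, 13, 5, 0, 0, -0.234, 0, 7.8, 13, 5, 0, 0, -0.234, 0, 7.8, 13, 5, 0, 0, -0.234]}}

```text
time_s: 7.97
eef_pos: [0.4409, 0.235, 0.1945]
tool_rot: [-0.027, -3.139, 0.002]
wrist_force: [0.2, -0.6, -0.1]
grip_width: 0.0852
gripper_force: 0.0
```

```bash
python3 - <<'E'
from h import *
from scipy.spatial.transform import Rotation as R
c=cam('wrist','w6')
s=ctrl.observe();print(s['time_s'],s['eef_pos'],s['joints']);M=R.from_rotvec(s['tool_rot']).as_matrix();print(M.round(3))
print(proj(c,[.442,.235,.139]),proj(c,[.442,.235,.123]))
cv2.imwrite('pics/c6.png',cv2.resize(c['img'][80:280,150:370],(660,600),interpolation=cv2.INTER_CUBIC)[:,:,::-1])
E
```

```text
8.0167 [0.44172101 0.23461943 0.19522479] [ 3.15453584e-01  5.01483040e-02  1.72452397e+00 -5.87574002e-04
  1.36776362e+00 -1.23643789e+00]
[[-1.     0.019 -0.001]
 [ 0.019  1.    -0.001]
 [ 0.001 -0.001 -1.   ]]
[255.65276227 195.12674416] [255.64226159 189.50739562]
```

View pics/c6.png

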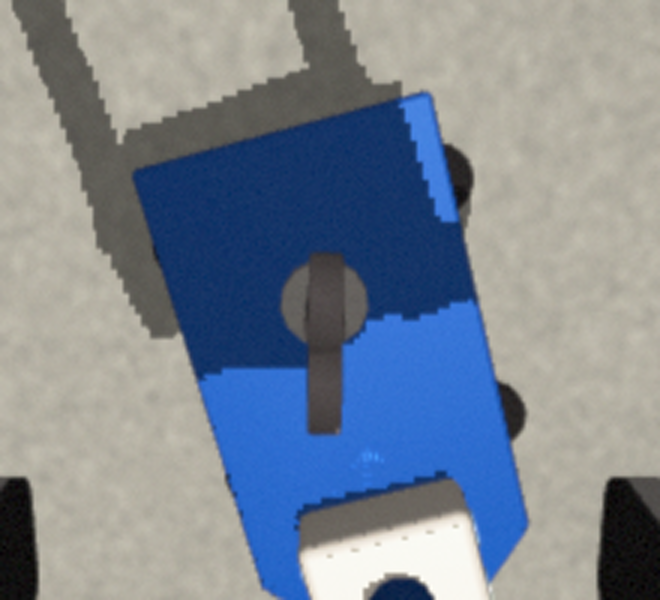

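The key plate is centred at px (258,195), where (256,195) was predicted, and lies parallel to tool x. I shift +2 mm in tool y, descend and grip.

>>> {"fn": "play_rows", "kwargs": {"deltas": [0, 0, 0.2, 3, 0, 0, 0, 0, 0, 0.2, 6, 0, 0, 0, 0, 0, 0.2, 8, 0, 0, 0, 0, 0, 0.2, 8.8, 0, 0, 0, 0, 0, 0.2, 8.8, 0, 0, 0, 0, 0, 0.2, 8.8, 0, 0, 0]}}

```text
time_s: 8.52
eef_pos: [0.4427, 0.2367, 0.1084]
tool_rot: [0.031, 3.14, 0.0]
wrist_force: [0.6, 0.3, -0.0]
grip_width: 0.0854
gripper_force: 0.0
```

>>> {"fn": "play_rows", "kwargs": {"deltas": [255, 0, 0, 0, 0, 0, 0, 255, 0, 0, 0, 0, 0, 0, 255, 0, 0, 0, 0, 0, 0, 255, 0, 0, 0, 0, 0, 0, 255, 0, 0, 0, 0, 0, 0, 255, 0, 0, 0, 0, 0, 0, 255, 0, 0, 0, 0, 0, 0, 255, 0, 0, 0, 0, 0, 0]}}

```text
time_s: 9.18
eef_pos: [0.4415, 0.2375, 0.1077]
tool_rot: [-0.028, -3.141, 0.0]
wrist_force: [-0.3, 0.4, -0.3]
grip_width: 0.0002
gripper_force: 0.0
```

```bash
python3 - <<'E'
from h import *
s=ctrl.observe();print({k:np.round(v,3) for k,v in s.items()})
E
```

```text
{'time_s': np.float64(9.183), 'joints': array([ 0.321,  0.148,  1.811, -0.   ,  1.182, -1.233]), 'joint_velocities': array([-0.001,  0.001,  0.001, -0.   ,  0.   ,  0.   ]), 'joint_efforts': array([ 0.0000e+00, -3.2835e+01, -2.6253e+01, -1.0000e-03, -1.0000e-03,
       -0.0000e+00]), 'eef_pos': array([0.442, 0.237, 0.108]), 'tool_rot': array([-0.028, -3.141,  0.   ]), 'wrist_force': array([-0.28 ,  0.438, -0.332]), 'torque': array([-0.042,  0.024,  0.023]), 'gripper_force': np.float64(0.0), 'grip_width': np.float64(0.0)}
```

```bash
python3 - <<'E'
from h import *
c=cam('wrist','w7');d=cam('scene','s7')
k=cv2.resize(d['img'][175:235,285:345],(384,384),interpolation=cv2.INTER_CUBIC)
cv2.imwrite('pics/c7.png',np.hstack([cv2.resize(c['img'][130:380,130:390],(400,384)),k])[:,:,::-1])
E
```

```text
(no output)
```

View pics/c7.png

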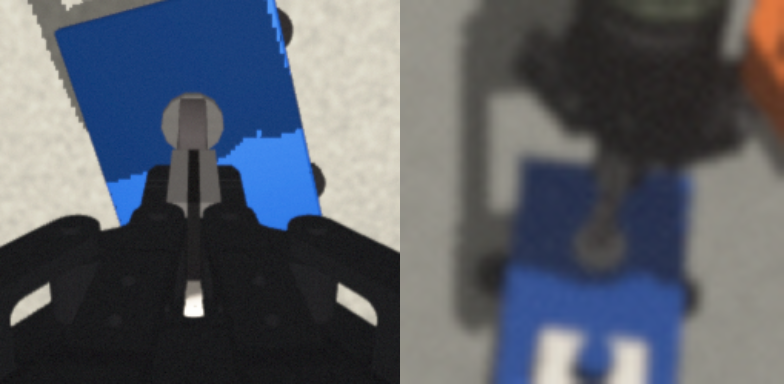

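```bash
python3 - <<'E'
from h import *
c=load('w7')
f=lambda p:((p[0]-130)*400/260,(p[1]-130)*384/250)
for n,X in dict(baseaxis=(.442,.237,.075),pl_lo=(.417,.237,.105),pl_hi=(.417,.237,.139),mid_hi=(.442,.237,.139),far_hi=(.467,.237,.139),far_lo=(.467,.237,.105),tip=(.431,.237,.108),tipmid=(.442,.237,.108),bow=(.53,.254,.131)).items(): print(n,np.round(f(proj(c,X))))
c6=load('w6');g=lambda p:((p[0]-150)*3,(p[1]-80)*3)
for n,X in dict(base=(.442,.237,.075),lo=(.417,.237,.105),hi=(.417,.237,.139),far=(.467,.237,.139),stemmid=(.442,.237,.105)).items(): print(n,np.round(g(proj(c6,X))))
E
```

```text
baseaxis [192. 113.]
pl_lo [191.  75.]
pl_hi [191. 101.]
mid_hi [192. 175.]
far_hi [193. 243.]
far_lo [193. 195.]
tip [192. 113.]
tipmid [192. 140.]
bow [240. 373.]
base [323. 288.]
lo [322. 226.]
hi [323. 248.]
far [326. 437.]
stemmid [324. 312.]
```

>>> {"fn": "play_rows", "kwargs": {"deltas": [255, 0, 0, 0, 0, 0, 0.1, 255, 0, 0, 0, 0, 0, 0.2, 255, 0, 0, 0, 0, 0, 0.3, 255, 0, 0, 0, 0, 0, 0.35, 255, 0, 0, 0, 0, 0, 0.35]}}

```text
time_s: 9.7
eef_pos: [0.4416, 0.2374, 0.1076]
tool_rot: [-0.576, -3.088, 0.0]
wrist_force: [-0.3, -1.2, -0.0]
grip_width: -0.0002
gripper_force: 0.0
```

```bash
python3 - <<'E'
from h import *
s=ctrl.observe();print({k:np.round(s[k],3) for k in('torque','wrist_force','gripper_force','grip_width','eef_pos','joint_efforts')})
c=cam('wrist','w8')
im=cv2.resize(c['img'][180:300,170:350],(400,267),interpolation=cv2.INTER_CUBIC)
i0=cv2.resize(load('w7')['img'][180:300,170:350],(400,267),interpolation=cv2.INTER_CUBIC)
sc=[cv2.resize(k['img'][185:235,290:365],(400,267),interpolation=cv2.INTER_CUBIC) for k in (load('s7'),cam('scene','s8'))]
cv2.imwrite('pics/c8.png',np.vstack([np.hstack([i0,im]),np.hstack(sc)])[:,:,::-1])
E
```

```text
{'torque': array([-0.047,  0.013,  0.003]), 'wrist_force': array([-0.346, -1.159, -0.008]), 'gripper_force': np.float64(0.0), 'grip_width': np.float64(-0.0), 'eef_pos': array([0.442, 0.237, 0.108]), 'joint_efforts': array([-2.0000e-03, -3.2791e+01, -2.6218e+01,  0.0000e+00,  1.0000e-03,
        3.8900e-01])}
```

View pics/c8.png

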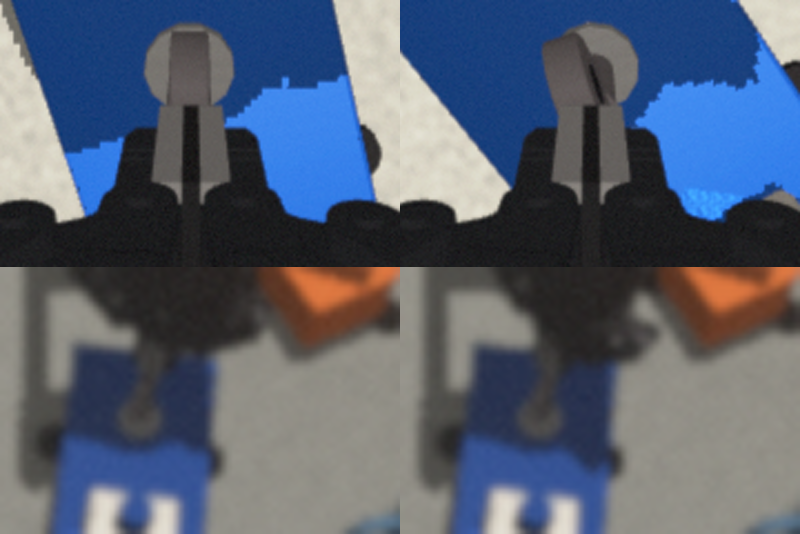

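```bash
python3 - <<'E'
from h import *
from scipy.spatial.transform import Rotation as R
c=load('w7');print(c['camera_matrix'],c['k1'])
s=ctrl.observe();M=R.from_rotvec(s['tool_rot']).as_matrix();e=np.array(s['eef_pos']);w=load('w8')
# camera in tool frame
o=-w['R'].T@w['t'];print('cam in tool',M.T@(o-e),'axis',M.T@w['R'][2])
Rt=w['R']@M; t=w['R']@e+w['t']
q=dict(w,R=Rt,t=t)  # tool-frame camera
for z in(-.04,-.03,-.02,-.01,0):
  print(z,[proj(q,[x,y,z]).round(0) for x,y in((-.011,0),(.011,0),(0,.009))], 'open pad edge',proj(q,[-.011,.0425,z]).round(0),proj(q,[0.011,.0425,z]).round(0))
g=cv2.cvtColor(w['img'],cv2.COLOR_RGB2GRAY);print(g[218:290:3,255]);print(g[218:290:3,250]);print(g[235,225:290]);print(g[250,225:290])
E
```

```text
[[315.27702808   0.         255.46020139]
 [  0.         315.27702808 189.32227514]
 [  0.           0.           1.        ]] -0.0011769643026905998
cam in tool [ 6.76201100e-02 -1.08213027e-04 -1.74723736e-01] axis [-2.68510423e-01  8.01619548e-04  9.63276445e-01]
-0.04 [array([256., 272.]), array([256., 229.]), array([275., 251.])] open pad edge [344. 272.] [348. 229.]
-0.03 [array([256., 262.]), array([255., 221.]), array([274., 242.])] open pad edge [339. 262.] [342. 221.]
-0.02 [array([256., 253.]), array([255., 214.]), array([272., 234.])] open pad edge [334. 252.] [337. 214.]
-0.01 [array([256., 245.]), array([255., 208.]), array([272., 227.])] open pad edge [330. 244.] [332. 208.]
0 [array([255., 237.]), array([255., 202.]), array([271., 220.])] open pad edge [326. 237.] [328. 202.]
[65 84 91 54 28 25 23 25 27 23 28 24 23 22 20 33 34 32 35 35 34 36 34 33]
[ 93  95  95  91  98  99  96  98  97  98  95  98  98  94  95 128 127 103
  37  20  24  32  32  29]
[ 58  59  60  59  57  57  60  58  58  57  58  59  60  61  60  64  90  98
  98  95  96  97  96  99  98  99  94  60  30  27  27  19  24  34  66  94
  97  98  97  95  95  97  96  98  96  91  64  52  62  60  72 114 127 126
 124 128 128 127 128 128 127 129 130 129 128]
[ 33  27  29  29  28  31  29  32  30  31  33  32  32  38  70  96  96  98
  96  97  98  96  99  96  96  98  93  37  22  25  26  25  25  25  45  93
  95  96  99  97  98  97  98  96  96  97  95  66  34  30  31  28  34  29
  26  26  30  31  29  28  31  34  62 118 124]
```

The fingers shut to zero and turned 0.35 rad without moving the key. In the wrist crops their tips (row ~227) sit just above the plate, so the physical tips are about 35 mm short of the stated TCP. I go back, open and descend 3 cm, which still leaves the nominal TCP above the deck.

>>> {"fn": "play_rows", "kwargs": {"deltas": [0, 0, 0, 0, 0, 0, -0.1, 0, 0, 0, 0, 0, 0, -0.2, 0, 0, 0, 0, 0, 0, -0.35, 0, 0, 0, 0, 0, 0, -0.35, 0, 0, 0, 0, 0, 0, -0.35, 0, 0, 0, 0, 0, 0, -0.35, 0, 0, 0, 0, 0, 0, -0.35, 0, 0, 0, 0, 0, 0, -0.35]}}

```text
time_s: 10.47
eef_pos: [0.4416, 0.2374, 0.1077]
tool_rot: [0.028, 3.141, 0.0]
wrist_force: [0.7, 0.4, -0.4]
grip_width: 0.0855
gripper_force: 0.0
```

>>> {"fn": "play_rows", "kwargs": {"deltas": [0, 0, 0, 0.6, 0, 0, 0, 0, 0, 0, 1.2, 0, 0, 0, 0, 0, 0, 1.8, 0, 0, 0, 0, 0, 0, 2.4, 0, 0, 0, 0, 0, 0, 2.8, 0, 0, 0, 0, 0, 0, 2.8, 0, 0, 0]}}

```text
time_s: 10.97
eef_pos: [0.4404, 0.237, 0.0781]
tool_rot: [-0.028, -3.139, 0.002]
wrist_force: [-0.3, 0.1, -0.3]
grip_width: 0.0854
gripper_force: 0.0
```

>>> {"fn": "play_rows", "kwargs": {"deltas": [255, 0, 0, 0, 0, 0, 0, 255, 0, 0, 0, 0, 0, 0, 255, 0, 0, 0, 0, 0, 0, 255, 0, 0, 0, 0, 0, 0, 255, 0, 0, 0, 0, 0, 0, 255, 0, 0, 0, 0, 0, 0, 255, 0, 0, 0, 0, 0, 0, 255, 0, 0, 0, 0, 0, 0]}}

```text
time_s: 11.63
eef_pos: [0.4418, 0.237, 0.0801]
tool_rot: [0.028, 3.141, -0.001]
wrist_force: [-0.2, -2.3, 2.7]
grip_width: 0.0081
gripper_force: 71.7
```

Gripped: 8.1 mm opening at 72 N. Now the first part turn.

>>> {"fn": "play_rows", "kwargs": {"deltas": [255, 0, 0, 0, 0, 0, 0.1, 255, 0, 0, 0, 0, 0, 0.2, 255, 0, 0, 0, 0, 0, 0.3, 255, 0, 0, 0, 0, 0, 0.4, 255, 0, 0, 0, 0, 0, 0.5, 255, 0, 0, 0, 0, 0, 0.6, 255, 0, 0, 0, 0, 0, 0.7, 255, 0, 0, 0, 0, 0, 0.7]}}

```text
time_s: 12.3
eef_pos: [0.4426, 0.239, 0.0802]
tool_rot: [1.105, 2.939, 0.006]
wrist_force: [2.4, 4.6, -0.5]
grip_width: 0.008
gripper_force: 71.3
```

```bash
cat > o.py <<'E'
from h import *
from scipy.spatial.transform import Rotation as R
s=ctrl.observe();M=R.from_rotvec(s['tool_rot']).as_matrix()
print(s['time_s'],'tq',np.round(s['torque'],3),'j6',round(s['joints'][5],3),'eff',np.round(s['joint_efforts'][5],3),'F',np.round(s['wrist_force'],1),'w',s['grip_width'],'e',np.round(s['eef_pos'],4),'yaw',np.arctan2(M[1,0],M[0,0]))
E
python3 o.py
```

```text
12.3 tq [ 0.728 -0.252  0.072] j6 -0.531 eff 0.806 F [ 2.4  4.6 -0.5] w 0.00795478947873256 e [0.4426 0.239  0.0802] yaw 2.4224360412620753
```

>>> {"fn": "play_rows", "kwargs": {"deltas": [255, 0, 0, 0, 0, 0, 0.1, 255, 0, 0, 0, 0, 0, 0.2, 255, 0, 0, 0, 0, 0, 0.3, 255, 0, 0, 0, 0, 0, 0.4, 255, 0, 0, 0, 0, 0, 0.5, 255, 0, 0, 0, 0, 0, 0.6, 255, 0, 0, 0, 0, 0, 0.7, 255, 0, 0, 0, 0, 0, 0.7]}}

```text
time_s: 12.97
eef_pos: [0.4446, 0.24, 0.0802]
tool_rot: [2.045, 2.383, 0.013]
wrist_force: [6.4, 6.7, -5.9]
grip_width: 0.0077
gripper_force: 70.6
```

```bash
python3 o.py
```

```text
12.9667 tq [ 1.306 -1.045  0.131] j6 0.168 eff 0.766 F [ 6.4  6.7 -5.9] w 0.007651783605367141 e [0.4446 0.24   0.0802] yaw 1.7231630820039892
```

>>> {"fn": "play_rows", "kwargs": {"deltas": [0, 0, 0, 0, 0, 0, 0, 0, 0, 0, 0, 0, 0, 0, 0, 0, 0, 0, 0, 0, 0, 0, 0, 0, 0, 0, 0, 0, 0, 0, 0, 0, 0, 0, 0]}}

```text
time_s: 13.38
eef_pos: [0.4412, 0.2371, 0.0794]
tool_rot: [-2.044, -2.385, 0.002]
wrist_force: [-0.8, 0.0, -0.1]
grip_width: 0.0681
gripper_force: 0.0
```

```bash
python3 o.py; python3 - <<'E'
from h import *
c=cam('wrist','w9');d=load('w7')
from scipy.spatial.transform import Rotation as R
hs=cv2.cvtColor(c['img'],cv2.COLOR_RGB2HSV)
# key mask: grey/brown low saturation near the projected key top
m=((hs[...,1]<70)&(hs[...,2]>40)&(hs[...,2]<125)).astype(np.uint8)
p=proj(c,[.442,.237,.139]);print('axis px',p)
x,y=map(int,p)
for r in range(y-45,y+75,5): print(r,''.join('#' if v else '.' for v in m[r,x-70:x+70:2]))
E
```

```text
13.3833 tq [ 0.009 -0.005  0.014] j6 0.167 eff -0.005 F [-0.8  0.  -0.1] w 0.06809745094825151 e [0.4412 0.2371 0.0794] yaw 1.7242687259309646
axis px [256.50171289 273.66059414]
228 ...........................#.############.###....#....................
233 .............................################.........................
238 ..............................############.###........................
243 ...............................##############.........................
248 ...............................##############.........................
253 ................................#############.........................
258 .................................############.........................
263 ..................................############........................
268 ...................................###########........................
273 ...................................###########........................
278 ....................................###########.......................
283 ....................................###########.......................
288 .................
[... 178 characters left out ...]
####.....................
303 ......................................###########.....................
308 .......................................##########.....................
313 ......................................................................
318 ......................................................................
323 ......................................................................
328 ......................................................................
333 .....#..................###................###..................#.....
338 .................................................................#....
343 ......................................................................
```

The key followed the turn and sprang back about 0.2 rad after release. Next is a fresh grip, with a small centring shift.

>>> {"fn": "play_rows", "kwargs": {"deltas": [0, 0.1, 0.2, 0, 0, 0, -0.1, 0, 0.1, 0.2, 0, 0, 0, -0.2, 0, 0.1, 0.2, 0, 0, 0, -0.2, 255, 0.1, 0.2, 0, 0, 0, -0.2, 255, 0.1, 0.2, 0, 0, 0, -0.2, 255, 0.1, 0.2, 0, 0, 0, -0.2, 255, 0.1, 0.2, 0, 0, 0, -0.2, 255, 0.1, 0.2, 0, 0, 0, -0.2]}}

```text
time_s: 14.1
eef_pos: [0.4434, 0.2387, 0.0797]
tool_rot: [-1.798, -2.576, 0.0]
wrist_force: [-0.1, -0.5, -1.0]
grip_width: 0.0257
gripper_force: 0.0
```

>>> {"fn": "play_rows", "kwargs": {"deltas": [255, 0, 0, 0, 0, 0, 0, 255, 0, 0, 0, 0, 0, 0, 255, 0, 0, 0, 0, 0, 0, 255, 0, 0, 0, 0, 0, 0]}}

```text
time_s: 14.43
eef_pos: [0.4443, 0.239, 0.08]
tool_rot: [1.796, 2.576, 0.002]
wrist_force: [2.6, 1.4, -0.6]
grip_width: 0.0077
gripper_force: 76.2
```

```bash
python3 o.py
```

```text
14.4333 tq [ 0.09  -0.412 -0.007] j6 -0.031 eff 0.017 F [ 2.6  1.4 -0.6] w 0.00774099462047633 e [0.4443 0.239  0.08  ] yaw 1.9236920198783993
```

>>> {"fn": "play_rows", "kwargs": {"deltas": [255, 0, 0, 0, 0, 0, 0.1, 255, 0, 0, 0, 0, 0, 0.2, 255, 0, 0, 0, 0, 0, 0.3, 255, 0, 0, 0, 0, 0, 0.4, 255, 0, 0, 0, 0, 0, 0.5, 255, 0, 0, 0, 0, 0, 0.5]}}

```text
time_s: 14.93
eef_pos: [0.4454, 0.2391, 0.08]
tool_rot: [2.38, 2.048, 0.006]
wrist_force: [5.6, 1.0, -2.9]
grip_width: 0.0078
gripper_force: 75.7
```

```bash
python3 o.py
```

```text
14.9333 tq [ 0.278 -0.851  0.102] j6 0.472 eff 0.754 F [ 5.6  1.  -2.9] w 0.00783532688139921 e [0.4454 0.2391 0.08  ] yaw 1.4208635978307111
```

>>> {"fn": "play_rows", "kwargs": {"deltas": [255, 0, 0, 0, 0, 0, 0.1, 255, 0, 0, 0, 0, 0, 0.2, 255, 0, 0, 0, 0, 0, 0.3, 255, 0, 0, 0, 0, 0, 0.4, 255, 0, 0, 0, 0, 0, 0.4]}}

```text
time_s: 15.35
eef_pos: [0.4462, 0.2389, 0.0801]
tool_rot: [2.739, 1.534, 0.008]
wrist_force: [7.7, 1.6, -4.5]
grip_width: 0.0077
gripper_force: 75.4
```

```bash
python3 o.py
```

```text
15.35 tq [ 0.111 -1.169  0.164] j6 0.872 eff 0.761 F [ 7.7  1.6 -4.5] w 0.007741462764122824 e [0.4462 0.2389 0.0801] yaw 1.0209496489784755
```

>>> {"fn": "play_rows", "kwargs": {"deltas": [255, 0, 0, 0, 0, 0, 0.1, 255, 0, 0, 0, 0, 0, 0.2, 255, 0, 0, 0, 0, 0, 0.3, 255, 0, 0, 0, 0, 0, 0.4, 255, 0, 0, 0, 0, 0, 0.4]}}

```text
time_s: 15.77
eef_pos: [0.4468, 0.2383, 0.0801]
tool_rot: [2.989, 0.959, 0.01]
wrist_force: [7.1, 0.2, -5.6]
grip_width: 0.0084
gripper_force: 75.3
```

```bash
python3 o.py
```

```text
15.7667 tq [-0.11  -1.491  0.084] j6 1.272 eff 0.766 F [ 7.1  0.2 -5.6] w 0.008444586517877942 e [0.4468 0.2383 0.0801] yaw 0.6210696282603345
```

No stop yet. I release, re-centre by 3 mm and swing back half a turn less the play for another grip.

>>> {"fn": "play_rows", "kwargs": {"deltas": [0, 0, 0, 0, 0, 0, 0, 0, 0, 0, 0, 0, 0, 0, 0, 0, 0, 0, 0, 0, 0, 0, 0, 0, 0, 0, 0, 0, 0, 0, 0, 0, 0, 0, 0, 0, 0.2, 0.2, 0, 0, 0, 0, 0, 0.2, 0.2, 0, 0, 0, 0, 0, 0.2, 0.2, 0, 0, 0, 0]}}

```text
time_s: 16.43
eef_pos: [0.4464, 0.2382, 0.0797]
tool_rot: [2.99, 0.964, 0.0]
wrist_force: [0.1, 0.5, 0.0]
grip_width: 0.0853
gripper_force: 0.0
```

>>> {"fn": "play_rows", "kwargs": {"deltas": [0, 0, 0, 0, 0, 0, -0.12, 0, 0, 0, 0, 0, 0, -0.24, 0, 0, 0, 0, 0, 0, -0.36, 0, 0, 0, 0, 0, 0, -0.48, 0, 0, 0, 0, 0, 0, -0.6, 0, 0, 0, 0, 0, 0, -0.72, 0, 0, 0, 0, 0, 0, -0.84, 0, 0, 0, 0, 0, 0, -0.95]}}

```text
time_s: 17.1
eef_pos: [0.4462, 0.2382, 0.0797]
tool_rot: [-2.212, -2.231, 0.0]
wrist_force: [-0.1, -0.4, -1.0]
grip_width: 0.0852
gripper_force: 0.0
```

>>> {"fn": "play_rows", "kwargs": {"deltas": [0, 0, 0, 0, 0, 0, -0.12, 0, 0, 0, 0, 0, 0, -0.24, 0, 0, 0, 0, 0, 0, -0.36, 0, 0, 0, 0, 0, 0, -0.48, 0, 0, 0, 0, 0, 0, -0.6, 0, 0, 0, 0, 0, 0, -0.72, 0, 0, 0, 0, 0, 0, -0.84, 0, 0, 0, 0, 0, 0, -0.95]}}

```text
time_s: 17.77
eef_pos: [0.4462, 0.2382, 0.0797]
tool_rot: [-0.946, -2.996, 0.0]
wrist_force: [-0.0, -0.3, -0.1]
grip_width: 0.0856
gripper_force: 0.0
```

>>> {"fn": "play_rows", "kwargs": {"deltas": [0, 0, 0, 0, 0, 0, -0.12, 0, 0, 0, 0, 0, 0, -0.24, 0, 0, 0, 0, 0, 0, -0.36, 0, 0, 0, 0, 0, 0, -0.48, 0, 0, 0, 0, 0, 0, -0.6, 0, 0, 0, 0, 0, 0, -0.72, 0, 0, 0, 0, 0, 0, -0.84, 0, 0, 0, 0, 0, 0, -0.95]}}

```text
time_s: 18.43
eef_pos: [0.4462, 0.2383, 0.0797]
tool_rot: [0.528, -3.097, -0.0]
wrist_force: [-0.1, 0.8, 0.4]
grip_width: 0.0854
gripper_force: 0.0
```

>>> {"fn": "play_rows", "kwargs": {"deltas": [0, 0, 0, 0, 0, 0, -0.12, 0, 0, 0, 0, 0, 0, -0.24, 0, 0, 0, 0, 0, 0, -0.36, 0, 0, 0, 0, 0, 0, -0.49, 0, 0, 0, 0, 0, 0, -0.49, 0, 0, 0, 0, 0, 0, -0.49]}}

```text
time_s: 18.93
eef_pos: [0.4462, 0.2382, 0.0797]
tool_rot: [1.251, -2.882, -0.0]
wrist_force: [0.3, 0.5, -0.4]
grip_width: 0.0857
gripper_force: 0.0
```

```bash
python3 o.py; python3 - <<'E'
from h import *
c=cam('wrist','w10')
hs=cv2.cvtColor(c['img'],cv2.COLOR_RGB2HSV)
m=((hs[...,1]<70)&(hs[...,2]>40)&(hs[...,2]<125)).astype(np.uint8)
p=proj(c,[.445,.238,.139]);print('axis px',p);x,y=map(int,p)
for r in range(y-45,y+45,5): print(r,''.join('#' if v else '.' for v in m[r,x-70:x+70:2]))
E
```

```text
18.9333 tq [-0.032 -0.022 -0.045] j6 -2.071 eff -0.148 F [ 0.3  0.5 -0.4] w 0.08567787646557906 e [0.4462 0.2382 0.0797] yaw -2.3222689622060044
axis px [258.13652209 271.00324828]
226 .......................#...################.#.........................
231 .........................###############..#...........................
236 ............................############..............................
241 ............................############..............................
246 ............................############..............................
251 .............................##########...............................
256 .............................##########...............................
261 .............................##########...............................
266 .............................##########...............................
271 .............................##########...............................
276 .............................##########...............................
281 .............................##########...............................
286 .............................##########...............................
291 .............................##########...............................
296 .............................##########...............................
301 .#.##........................##########...............................
306 ....#..###....................#########...............................
311 ......#..##..#........................................................
```

The plate is parallel to the fingers and centred between them. I grip and wind the third part turn.

>>> {"fn": "play_rows", "kwargs": {"deltas": [255, 0, 0, 0, 0, 0, 0, 255, 0, 0, 0, 0, 0, 0, 255, 0, 0, 0, 0, 0, 0, 255, 0, 0, 0, 0, 0, 0, 255, 0, 0, 0, 0, 0, 0, 255, 0, 0, 0, 0, 0, 0, 255, 0, 0, 0, 0, 0, 0, 255, 0, 0, 0, 0, 0, 0]}}

```text
time_s: 19.65
eef_pos: [0.4464, 0.2381, 0.0798]
tool_rot: [-1.255, 2.88, -0.001]
wrist_force: [-0.3, -0.3, 0.2]
grip_width: 0.0084
gripper_force: 81.3
```

>>> {"fn": "play_rows", "kwargs": {"deltas": [255, 0, 0, 0, 0, 0, 0.1, 255, 0, 0, 0, 0, 0, 0.2, 255, 0, 0, 0, 0, 0, 0.3, 255, 0, 0, 0, 0, 0, 0.4, 255, 0, 0, 0, 0, 0, 0.5, 255, 0, 0, 0, 0, 0, 0.5]}}

```text
time_s: 20.15
eef_pos: [0.4468, 0.2375, 0.0798]
tool_rot: [-0.502, 3.1, -0.003]
wrist_force: [2.1, -2.6, 0.4]
grip_width: 0.0079
gripper_force: 81.4
```

```bash
python3 o.py
```

```text
20.15 tq [-0.574 -0.194  0.123] j6 -1.573 eff 0.821 F [ 2.1 -2.6  0.4] w 0.007924232915287908 e [0.4468 0.2375 0.0798] yaw -2.820307905528409
```

>>> {"fn": "play_rows", "kwargs": {"deltas": [255, 0, 0, 0, 0, 0, 0.07, 255, 0, 0, 0, 0, 0, 0.14, 255, 0, 0, 0, 0, 0, 0.21, 255, 0, 0, 0, 0, 0, 0.28, 255, 0, 0, 0, 0, 0, 0.28]}}

```text
time_s: 20.57
eef_pos: [0.4468, 0.2371, 0.0798]
tool_rot: [-0.069, 3.14, -0.004]
wrist_force: [1.9, -5.4, 1.7]
grip_width: 0.008
gripper_force: 81.4
```

```bash
python3 o.py
```

```text
20.5667 tq [-0.918 -0.31   0.223] j6 -1.295 eff 0.646 F [ 1.9 -5.4  1.7] w 0.008008333098807245 e [0.4468 0.2371 0.0798] yaw -3.097432033324898
```

>>> {"fn": "play_rows", "kwargs": {"deltas": [255, 0, 0, 0, 0, 0, 0.07, 255, 0, 0, 0, 0, 0, 0.14, 255, 0, 0, 0, 0, 0, 0.21, 255, 0, 0, 0, 0, 0, 0.28, 255, 0, 0, 0, 0, 0, 0.28]}}

```text
time_s: 20.98
eef_pos: [0.4468, 0.2367, 0.0798]
tool_rot: [0.369, 3.119, -0.005]
wrist_force: [2.2, -7.3, 1.3]
grip_width: 0.008
gripper_force: 81.4
```

```bash
python3 o.py
```

```text
20.9833 tq [-1.196 -0.288  0.192] j6 -1.016 eff 0.611 F [ 2.2 -7.3  1.3] w 0.007992405723047708 e [0.4468 0.2367 0.0798] yaw 2.9060374754410288
```

>>> {"fn": "play_rows", "kwargs": {"deltas": [255, 0, 0, 0, 0, 0, 0.07, 255, 0, 0, 0, 0, 0, 0.14, 255, 0, 0, 0, 0, 0, 0.21, 255, 0, 0, 0, 0, 0, 0.28, 255, 0, 0, 0, 0, 0, 0.28]}}

```text
time_s: 21.4
eef_pos: [0.4466, 0.2363, 0.0798]
tool_rot: [0.8, 3.036, -0.006]
wrist_force: [2.5, -8.0, 1.7]
grip_width: 0.008
gripper_force: 81.5
```

```bash
python3 o.py
```

```text
21.4 tq [-1.361 -0.173  0.17 ] j6 -0.736 eff 0.615 F [ 2.5 -8.   1.7] w 0.008019682850470035 e [0.4466 0.2363 0.0798] yaw 2.6261825235236778
```

>>> {"fn": "play_rows", "kwargs": {"deltas": [255, 0, 0, 0, 0, 0, 0.06, 255, 0, 0, 0, 0, 0, 0.12, 255, 0, 0, 0, 0, 0, 0.18, 255, 0, 0, 0, 0, 0, 0.24, 255, 0, 0, 0, 0, 0, 0.24]}}

```text
time_s: 21.82
eef_pos: [0.4464, 0.2359, 0.0798]
tool_rot: [1.157, 2.919, -0.007]
wrist_force: [0.4, -8.9, 2.4]
grip_width: 0.0081
gripper_force: 81.6
```

```bash
python3 o.py
```

```text
21.8167 tq [-1.417 -0.171  0.147] j6 -0.496 eff 0.565 F [ 0.4 -8.9  2.4] w 0.008068671152989999 e [0.4464 0.2359 0.0798] yaw 2.3865550989341457
```

>>> {"fn": "play_rows", "kwargs": {"deltas": [255, 0, 0, 0, 0, 0, 0.06, 255, 0, 0, 0, 0, 0, 0.12, 255, 0, 0, 0, 0, 0, 0.18, 255, 0, 0, 0, 0, 0, 0.24, 255, 0, 0, 0, 0, 0, 0.24]}}

```text
time_s: 22.23
eef_pos: [0.4461, 0.2357, 0.0798]
tool_rot: [1.498, 2.759, -0.008]
wrist_force: [1.0, -8.9, 4.0]
grip_width: 0.0079
gripper_force: 81.8
```

```bash
python3 o.py; python3 - <<'E'
from h import *
c=cam('wrist','w11')
hs=cv2.cvtColor(c['img'],cv2.COLOR_RGB2HSV)
m=((hs[...,1]<70)&(hs[...,2]>40)&(hs[...,2]<125)).astype(np.uint8)
for r in range(205,300,5): print(r,''.join('#' if v else '.' for v in m[r,188:328:2]))
E
```

```text
22.2333 tq [-1.636 -0.024  0.209] j6 -0.256 eff 0.567 F [ 1.  -8.9  4. ] w 0.00785092691252703 e [0.4461 0.2357 0.0798] yaw 2.146647023905219
205 ........................#...###########....#..........................
210 .......................#....###########.....#.........................
215 ............................###########...............................
220 ......................#.....###########......#........................
225 ............................############..............................
230 .......................################.######........................
235 ......................########################........................
240 .....................##########################.......................
245 .....................###################.######.......................
250 ....................########.##########..#######......................
255 ....................#######..##########..########.....................
260 ....................#######..##########..########.....................
265 ........................#..############.##.#..........................
270 ..............#####......#...##########.##.......##.#.................
275 .......#....................############..............................
280 ............................############.#..........................#.
285 ............................###########.#.............................
290 .............................##########.#.............................
295 .............................###########..............................
```

>>> {"fn": "play_rows", "kwargs": {"deltas": [255, 0, 0, 0, 0, 0, 0.06, 255, 0, 0, 0, 0, 0, 0.12, 255, 0, 0, 0, 0, 0, 0.18, 255, 0, 0, 0, 0, 0, 0.18]}}

```text
time_s: 22.62
eef_pos: [0.4459, 0.2356, 0.0798]
tool_rot: [1.74, 2.613, -0.008]
wrist_force: [-0.8, -8.8, 4.7]
grip_width: 0.008
gripper_force: 81.9
```

```bash
python3 o.py
```

```text
22.6167 tq [-1.699  0.101  0.191] j6 -0.076 eff 0.568 F [-0.8 -8.8  4.7] w 0.008033961566233353 e [0.4459 0.2356 0.0798] yaw 1.966734331102411
```

>>> {"fn": "play_rows", "kwargs": {"deltas": [255, 0, 0, 0, 0, 0, 0.06, 255, 0, 0, 0, 0, 0, 0.12, 255, 0, 0, 0, 0, 0, 0.18, 255, 0, 0, 0, 0, 0, 0.18]}}

```text
time_s: 22.95
eef_pos: [0.4457, 0.2356, 0.0798]
tool_rot: [1.964, 2.449, -0.009]
wrist_force: [-0.9, -8.6, 4.8]
grip_width: 0.0082
gripper_force: 80.9
```

```bash
python3 o.py
```

```text
22.95 tq [-1.561  0.138  1.094] j6 0.102 eff 1.475 F [-0.9 -8.6  4.8] w 0.008172034806256123 e [0.4457 0.2356 0.0798] yaw 1.7896659446843115
```

The z torque jumped from 0.19 to 1.09 N m, so the key is at its stop. I confirm with a small nudge, then release and retreat.

>>> {"fn": "play_rows", "kwargs": {"deltas": [255, 0, 0, 0, 0, 0, 0.03, 255, 0, 0, 0, 0, 0, 0.03, 255, 0, 0, 0, 0, 0, 0.03]}}

```text
time_s: 23.2
eef_pos: [0.4457, 0.2356, 0.0798]
tool_rot: [1.997, 2.421, -0.009]
wrist_force: [-1.6, -9.2, 5.0]
grip_width: 0.0077
gripper_force: 85.0
```

```bash
python3 o.py
```

```text
23.2 tq [-1.541  0.191  1.331] j6 0.129 eff 1.281 F [-1.6 -9.2  5. ] w 0.007727806602270811 e [0.4457 0.2356 0.0798] yaw 1.762408298924791
```

>>> {"fn": "play_rows", "kwargs": {"deltas": [255, 0, 0, 0, 0, 0, -0.03, 0, 0, 0, 0, 0, 0, -0.05, 0, 0, 0, 0, 0, 0, -0.1, 0, 0, 0, 0, 0, 0, -0.15, 0, 0, 0, 0, 0, 0, -0.2, 0, 0, 0, 0, 0, 0, -0.2, 0, 0, 0, 0, 0, 0, -0.2, 0, 0, 0, 0, 0, 0, -0.2]}}

```text
time_s: 23.87
eef_pos: [0.4461, 0.2386, 0.0796]
tool_rot: [-1.758, -2.603, -0.001]
wrist_force: [-0.4, -1.1, -0.5]
grip_width: 0.0852
gripper_force: 0.0
```

>>> {"fn": "play_rows", "kwargs": {"deltas": [0, 0, 0, -2, 0, 0, 0, 0, 0, 0, -5, 0, 0, 0, 0, 0, 0, -9, 0, 0, 0, 0, 0, 0, -13, 0, 0, 0, 0, 0, 0, -17, 0, 0, 0, 0, 0, 0, -18, 0, 0, 0, 0, 0, 0, -18, 0, 0, 0]}}

```text
time_s: 24.45
eef_pos: [0.4491, 0.2395, 0.2648]
tool_rot: [1.754, 2.599, 0.013]
wrist_force: [0.8, 0.5, -0.1]
grip_width: 0.0855
gripper_force: 0.0
```

```bash
python3 o.py; python3 - <<'E'
from h import *
b=cam('top','t9');a=load('t3');o=load('t0')
# changes since the start, and cup top in tray
d=cv2.absdiff(b['img'],o['img']).max(2)
n,l,s,c=cv2.connectedComponentsWithStats((d>45).astype(np.uint8))
for i in range(1,n):
    if s[i,4]>25: print(s[i],c[i].round())
g=b['img'][140:235,268:345];q=np.zeros((384,512),np.uint8)
g2=cv2.cvtColor(g,cv2.COLOR_RGB2GRAY);cs=cv2.HoughCircles(cv2.resize(g2,None,fx=4,fy=4),cv2.HOUGH_GRADIENT,1,100,param1=80,param2=20,minRadius=38,maxRadius=56);print('cup',None if cs is None else cs/4+[268,140,0],'expected',proj(b,[.5685,-.19,.09]))
E
```

```text
24.45 tq [-0.024 -0.035  0.001] j6 -0.064 eff -0.0 F [ 0.8  0.5 -0.1] w 0.08551623332474946 e [0.4491 0.2395 0.2648] yaw 1.9539750627048451
[   30   127   206   257 17901] [146. 287.]
[299 165  25  22 207] [309. 179.]
[   0  319   71   65 2003] [ 21. 357.]
[231 340  51  33 447] [251. 357.]
[278 374   6  10  34] [281. 379.]
cup [[[313.875 168.625  10.25 ]]] expected [314.13624755 167.27843208]
```

```bash
python3 -c "
from cell import ctrl
print(ctrl.finish_job())"
```

```text
the job is handed in; nothing more can be done
None
```

The job is handed in: the cup stands upside down in the free half of the tray, and the key was wound clockwise in three part turns, each with a fresh grip, until it came up against its stop (turning torque jumped from about 0.2 to over 1 N m).

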